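# Turn the mug carousel so the green mug faces the customers

## Task

On the gift shop counter, gently turn the round mug carousel by pushing the green pegs on its rim with your fingertips until the all-green mug stands at the front, right behind the yellow marker of the stand, and leave it at rest there. Do not touch or lift the mugs, keep every mug upright on its cork seat, and leave the other goods on the counter alone.

Things in the scene. Friction and masses are not known exactly. Their poses are not given: they have to be found in the camera images.
- hub (a point): Centre of the carousel's top face, on its vertical turning axis, 45 mm above the counter. The carousel is a light wooden disc of radius 168 mm, 15 mm thick, on a fixed stand. The axes of this point turn with the disc. A brass knob (radius 14 mm, 30 mm tall) stands here. Everything on the disc except the pegs lies within 130 mm of the axis.
- peg0 (a point): Foot of one of six upright green pegs (radius 7 mm, standing 42 mm above the disc's top, so up to 87 mm above the counter) on the disc's rim, 152 mm from the turning axis. The pegs stand at 0 (this one), 60, 120, 180, 240 and 300 degrees from the hub point's x axis and turn with the disc.
- carousel (a joint): Turning angle of the disc from where it stood at the start, rad, counter-clockwise from above positive; 0 at the start, whatever way the disc faces. It turns either way without limit or stop; about 1.3 N on a peg keeps it turning slowly, and it stops at once where it is left.
- front (a point): The front place, where the green mug's origin belongs: 74 mm from the turning axis, at the height of the disc's top, towards the yellow marker. The marker is a yellow pointed tab, at most 14 mm high, on the stand's foot just outside the disc (168 to 230 mm from the axis), on the far side from the robot, up to 40 degrees either way. It does not move.
- seat0 (a point): Centre of the top of a round cork seat (radius 36 mm, flush) on the disc, 74 mm from the axis, 0 degrees from the hub point's x axis; turns with the disc. A mug stands on each seat.
- seat1 (a point): Centre of the top of a round cork seat (radius 36 mm, flush) on the disc, 74 mm from the axis, 90 degrees from the hub point's x axis; turns with the disc. A mug stands on each seat.
- seat2 (a point): Centre of the top of a round cork seat (radius 36 mm, flush) on the disc, 74 mm from the axis, 180 degrees from the hub point's x axis; turns with the disc. A mug stands on each seat.
- seat3 (a point): Centre of the top of a round cork seat (radius 36 mm, flush) on the disc, 74 mm from the axis, 270 degrees from the hub point's x axis; turns with the disc. A mug stands on each seat.
- green_mug: An espresso mug of outer radius 30 mm, 60 mm tall, open at the top, with a small ear handle (pointing any way, reaching at most 25 mm out from its wall), about 150 g, standing loose on one of the four seats. Origin: centre of its underside. It must not be touched. Colour: green all over. This is the one to bring to the front.
- white_mug: An espresso mug of outer radius 30 mm, 60 mm tall, open at the top, with a small ear handle (pointing any way, reaching at most 25 mm out from its wall), about 150 g, standing loose on one of the four seats. Origin: centre of its underside. It must not be touched. Colour: white.
- blue_mug: An espresso mug of outer radius 30 mm, 60 mm tall, open at the top, with a small ear handle (pointing any way, reaching at most 25 mm out from its wall), about 150 g, standing loose on one of the four seats. Origin: centre of its underside. It must not be touched. Colour: blue.
- terracotta_mug: An espresso mug of outer radius 30 mm, 60 mm tall, open at the top, with a small ear handle (pointing any way, reaching at most 25 mm out from its wall), about 150 g, standing loose on one of the four seats. Origin: centre of its underside. It must not be touched. Colour: terracotta (reddish brown).
- sheep: A toy sheep, white body and black head, about 90 x 42 x 69 mm, loose on the counter beside the carousel. Origin: under its middle. Leave alone.
- bell: A white ceramic bell, 68 mm across, 70 mm tall, loose on the counter. Origin: centre of its underside. Leave alone.
- gift_box: A green gift box with a yellow band, 102 x 70 x 51 mm, loose on the counter. Origin: centre of its underside. Leave alone.
- globe: A glass ball of radius 30 mm on a round wooden foot, 72 mm tall, loose on the counter. Origin: centre of its underside. Leave alone.
Mind the look-alikes: they are no part of the job. Of the things like the blue_mug, leave any that is purple; of the rest the smaller one is meant. What is shaped like the white_mug but purple is not meant.

How it is judged:
At the end, for the whole second after the job is handed in: The green mug stands within 15 mm of the front place (about 11 degrees of turn), the carousel is at rest (under 0.05 rad/s), and all four mugs are upright (within 0.15 rad), each within 14 mm of the centre of a seat (horizontal distance between green_mug and front below 0.015 m and velocity of joint carousel between -0.05 and 0.05 rad/s and (horizontal distance between green_mug and seat0 below 0.014 m or horizontal distance between green_mug and seat1 below 0.014 m or horizontal distance between green_mug and seat2 below 0.014 m or horizontal distance between green_mug and seat3 below 0.014 m) and (horizontal distance between white_mug and seat0 below 0.014 m or horizontal distance between white_mug and seat1 below 0.014 m or horizontal distance between white_mug and seat2 below 0.014 m or horizontal distance between white_mug and seat3 below 0.014 m) and (horizontal distance between blue_mug and seat0 below 0.014 m or horizontal distance between blue_mug and seat1 below 0.014 m or horizontal distance between blue_mug and seat2 below 0.014 m or horizontal distance between blue_mug and seat3 below 0.014 m) and (horizontal distance between terracotta_mug and seat0 below 0.014 m or horizontal distance between terracotta_mug and seat1 below 0.014 m or horizontal distance between terracotta_mug and seat2 below 0.014 m or horizontal distance between terracotta_mug and seat3 below 0.014 m) and angle between each of green_mug, white_mug, blue_mug, terracotta_mug's own z axis and vertical below 0.15 rad); the robot touches nothing.
It fails at once if a mug is touched by the robot (more than 1 N) (contact force between any of the fingers, the arm and green_mug above 1 N or contact force between any of the fingers, the arm and white_mug above 1 N or contact force between any of the fingers, the arm and blue_mug above 1 N or contact force between any of the fingers, the arm and terracotta_mug above 1 N).
It fails at once if a mug is lifted more than 15 mm off the carousel (height (world z) of any of green_mug, white_mug, blue_mug, terracotta_mug above 0.06 m).
It fails at once if a mug is tipped (more than 0.4 rad) or slides more than 25 mm from every seat (angle between any of green_mug, white_mug, blue_mug, terracotta_mug's own z axis and vertical above 0.4 rad or (horizontal distance between green_mug and seat0 above 0.025 m and horizontal distance between green_mug and seat1 above 0.025 m and horizontal distance between green_mug and seat2 above 0.025 m and horizontal distance between green_mug and seat3 above 0.025 m) or (horizontal distance between white_mug and seat0 above 0.025 m and horizontal distance between white_mug and seat1 above 0.025 m and horizontal distance between white_mug and seat2 above 0.025 m and horizontal distance between white_mug and seat3 above 0.025 m) or (horizontal distance between blue_mug and seat0 above 0.025 m and horizontal distance between blue_mug and seat1 above 0.025 m and horizontal distance between blue_mug and seat2 above 0.025 m and horizontal distance between blue_mug and seat3 above 0.025 m) or (horizontal distance between terracotta_mug and seat0 above 0.025 m and horizontal distance between terracotta_mug and seat1 above 0.025 m and horizontal distance between terracotta_mug and seat2 above 0.025 m and horizontal distance between terracotta_mug and seat3 above 0.025 m)).
It fails at once if the carousel is spun hard (faster than 2 rad/s) (velocity of joint carousel above 2 rad/s or velocity of joint carousel below -2 rad/s).
It fails at once if the sheep, bell, gift box or globe is moved more than 15 mm (distance of any of sheep, bell, gift_box, globe from where it was at the start of the episode above 0.015 m).
It also fails if it takes over 64 s, if anything falls off the work surface, if the arm or the gripper's body presses on something with over 40 N, if the wrist force passes 120 N, or if a joint passes its speed limit or range.

## Robot

A 6-joint arm with a two-finger parallel gripper is mounted at the origin on the work surface. World frame = base frame: x ahead of the robot, y to its left, z up, the work surface at z = 0. Lengths are in m, angles in rad, forces in N, time in s.
With the tool pointing down it reaches from about 0.35 to 0.775 m from the base axis. Payload 5.5 kg.
Tool frame: the origin (TCP) lies midway between the tips of the shut fingers; the grasp point (between the pads) lies 19 mm behind it; z points along the fingers, y is the line along which they close (so a half turn about z gives the same grasp; the last joint's range is limited). The gripper opens to 85 mm and grips with 20 to 120 N. Pads are 22 mm wide; open, the fingers measure 114 mm over their backs; the gripper's body (76 mm by 85 mm) begins 54 mm behind the grasp point. The pads swing forward as they close: fully open they stand 13 mm farther back than shut.
Start: joints at [-1.415, 0.313, 0.046, 1.304, 0, 1.431], TCP at [0.168, -0.55, 0.231] pointing down, gripper open.
Joint ranges: [-2.76, 2.76], [-0.86, 1.69], [-1.03, 1.26], [-2.2, 2.34], [-1.47, 1.5], [-3.14, 3.14]. Speed limits (rad/s): [2.57, 2.57, 3.14, 3.14, 3.14, 3.14].

## Interface

Orientations are given as a unit quaternion [x, y, z, w].
In Python, from bench import robot, vision gives the robot as it stands.
- The arm moves only by the shell command python3 -m handwheel 'ROWS' [FORCE]. ROWS is JSON, a list that holds one entry, the list of rows, each a list of 7 numbers: the turn, a rotation vector about the world's x, y, z in units of 1.5 rad (1.0 is 1.5 rad), then the shift along the world's x, y, z in units of 500 mm (1.0 is 500 mm), then the closure, from 0 (fully open) to 1 (shut). In form: [[[ax, ay, az, tx, ty, tz, claw], ...]]. A call has 1 to 20 rows; each row is the pose to reach, as a shift and turn from the pose commanded when the call began; what a row does not reach only later rows make up. A row lasts 1/8 s, in which the tool goes at most 62.5 mm and 10.7 degrees, less where a joint would pass 70% of its speed; a pose out of reach is approached as far as the arm can. A call with a number of a shift or a turn outside -1 to 1 is refused whole. A call with a gripper value outside its range is refused whole. The fingers move at their own pace and stop on an object; FORCE is the grip in N (left out, the last holds). Time passes only in rows, so rows that repeat a pose let the fingers close. It gives the time, the measured TCP pose, the force, the opening and the grip force at its end, in the units of the state.
- robot.get_state(): the state, without advancing time (a new reading comes with each control period).
- vision.capture(name): name is "scene" or "top" or "wrist"; returns the picture (420x560x3 uint8, blue, green, red); there is no depth.
- vision.calibration(name): a dict with "fx", "fy", "cx", "cy" (pixels), "xyz" and "attitude" of the camera in the world. Camera axes: x right, y up, looking along -z (the intrinsics and any distortion apply to the point x, -y, -z); pixel columns grow to the right and rows downward; lengths in m; the calibration is good to about 2 mm. The wrist camera is an equidistant fisheye: a pixel r from the principal point sees the ray r / f radians off the axis. A picture is of the moment at which its call begins: read the wrist's pose just before it. calibration takes no time and is no camera call; for the wrist camera it gives the pose at the moment of the call.
- robot.finish_job(): hands the job in; it is judged then, once.
The state is a dict: "time": time; "joints": joint angles; "dq": joint speeds; "tau": joint torques, N m; "eef_pos": TCP position; "tcp_rot": TCP orientation; "ft_force": force on the tool from outside, world axes, zero at the start; "wrist_torque": the same for the moment, N m; "gripper_width": finger opening in m; "gripper_force": force on a finger pad.
Only numpy, scipy, OpenCV 4.12 (cv2) and the standard library are available. Lean on these libraries where they do the work, as an engineer would, in place of code of your own. Each camera call takes 0.05 s, during which the arm holds its last target. There are 200 camera calls.

## Working session

There is one attempt and no reset: what is moved stays moved. The work goes in short steps, Python scripts to look and compute and a shell command to move; the robot and the scene stay as the last step left them, time stands still between calls to the robot, and variables do not carry over. Pictures are saved under pics/ and viewed, at most 10 in all, crops included, and the job is handed in when it is done.

```bash
mkdir -p pics
python3 - <<'E'
from bench import robot, vision
import cv2,json
for n in ("top","scene"):
    im=vision.capture(n); cv2.imwrite(f"pics/{n}0.png",im)
    print(n,vision.calibration(n))
print(robot.get_state())
E
```

```text
top {'fx': 399.9853706360029, 'fy': 399.9853706360029, 'cx': 282.89209661085584, 'cy': 210.26450349422112, 'xyz': array([ 0.44364408, -0.01179528,  1.09204406]), 'attitude': array([-0.04351103,  0.02264439,  0.71661615, -0.69574084])}
scene {'fx': 478.9976946552324, 'fy': 478.9976946552324, 'cx': 277.01235230482354, 'cy': 209.84693524298237, 'xyz': array([ 1.02359974, -0.83732333,  1.02873015]), 'attitude': array([0.37336566, 0.10589694, 0.22986368, 0.8924946 ])}
{'time': 0.1, 'joints': array([-1.41456944e+00,  3.13912497e-01,  4.51014617e-02,  1.30363350e+00,
       -1.75569189e-05,  1.43122432e+00]), 'dq': array([ 0.00131625, -0.0019857 ,  0.0029752 ,  0.00055203, -0.00025593,
       -0.00125759]), 'tau': array([ 3.06644441e-03, -4.81723022e+01,  2.99245441e+01,  1.27751083e-02,
       -9.54798497e-05,  1.12247133e-05]), 'eef_pos': array([ 0.16754276, -0.54956231,  0.23050898]), 'tcp_rot': array([ 9.89082462e-01,  1.47360796e-01, -1.56407496e-05, -8.24002177e-04]), 'ft_force': array([-0.21807804,  0.08299812,  0.12260042]), 'wrist_torque': array([ 0.01016075, -0.02130711,  0.02565449]), 'gripper_force': 0.0, 'gripper_width': 0.08517471883609135}
```

View pics/top0.png

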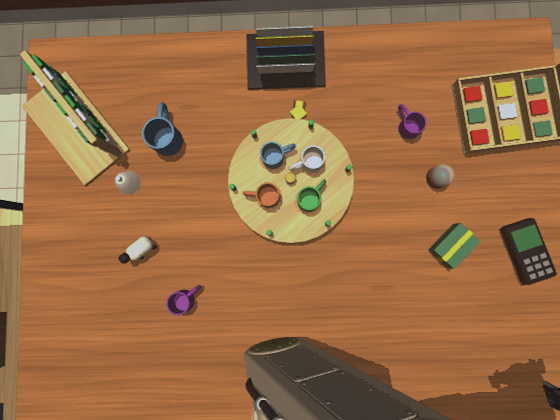

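View pics/scene0.png

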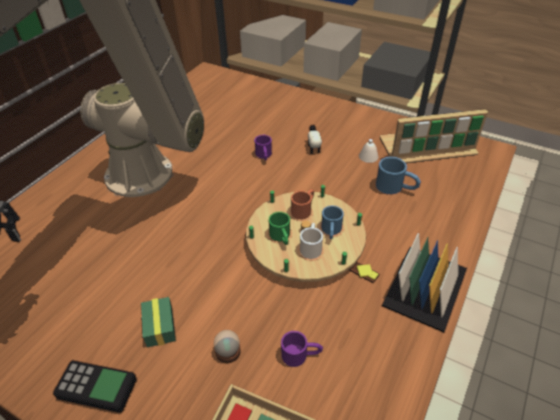

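The top view shows the carousel hub at about (291,181), the green mug at (309,199) and the marker at (299,110). The pegs are at (254,133), (311,124), (349,168), (328,223), (269,233) and (233,187). The scene view agrees. Next I measure these positions.

```bash
cat > h.py <<'E'
from bench import robot, vision
import cv2,numpy as np
from scipy.spatial.transform import Rotation as R
from scipy.optimize import least_squares
def ray(c,u,v,z):
    d=R.from_quat(c["attitude"]).apply([(u-c["cx"])/c["fx"],-(v-c["cy"])/c["fy"],-1.])
    p=np.array(c["xyz"]); return (p+d*(z-p[2])/d[2])
def blobs(m,lo=4):
    n,l,s,ce=cv2.connectedComponentsWithStats(m.astype(np.uint8))
    return [(s[i,4],*ce[i]) for i in range(1,n) if s[i,4]>=lo]
def look(name=None):
    c=vision.calibration("top"); im=vision.capture("top")
    if name: cv2.imwrite(name,im)
    h=cv2.cvtColor(im,cv2.COLOR_BGR2HSV); H,S,V=[h[...,i].astype(int) for i in range(3)]
    roi=np.zeros(H.shape,bool); roi[85:255,215:370]=True
    g=(H>45)&(H<85)&(S>120)&roi; y=(H>24)&(H<34)&(S>190)&(V>120)&roi
    w=[]
    for a,u,v in blobs(g):
        w.append((a,u,v,ray(c,u,v,.095 if a>150 else .066)))
    m=max(((a,u,v,ray(c,u,v,.007)) for a,u,v in blobs(y)),key=lambda t:t[0])
    return w,m
E
python3 - <<'E'
from h import *
np.set_printoptions(precision=4,suppress=True)
w,m=look()
for t in w: print(t)
print("marker",m)
c=vision.calibration("top")
p=np.array([t[3][:2] for t in w if t[0]<150])
f=least_squares(lambda q:np.hypot(*(p-q).T)-.152,p.mean(0)); hub=f.x
print("hub",hub,"res",f.fun,"knob",ray(c,291,178,.075))
print("peg ang",np.sort(np.degrees(np.arctan2(*(p-hub).T[::-1]))))
g=max(w,key=lambda t:t[0])[3][:2]-hub; mm=m[3][:2]-hub
print("green r",np.hypot(*g),np.degrees(np.arctan2(g[1],g[0])),"marker",np.hypot(*mm),np.degrees(np.arctan2(mm[1],mm[0])))
E
```

```text
Traceback (most recent call last):
  File "h.py", line 20, in look
    m=max(((a,u,v,ray(c,u,v,.007)) for a,u,v in blobs(y)),key=lambda t:t[0])
ValueError: max() iterable argument is empty
```

```bash
sed -i 's/y=(H>24)&(H<34)&(S>190)&(V>120)&roi/y=(H>22)\&(H<36)\&(S>170)\&(V>110)\&roi; y[120:]=False/' h.py
cat > m.py <<'E'
from h import *
np.set_printoptions(precision=4,suppress=True)
w,m=look()
for t in w: print(t)
print("marker",m)
c=vision.calibration("top")
p=np.array([t[3][:2] for t in w if t[0]<150])
f=least_squares(lambda q:np.hypot(*(p-q).T)-.152,p.mean(0)); hub=f.x
print("hub",hub,"res",f.fun,"knob",ray(c,291,178,.075))
print("peg ang",np.sort(np.degrees(np.arctan2(*(p-hub).T[::-1]))))
g=max(w,key=lambda t:t[0])[3][:2]-hub; mm=m[3][:2]-hub
print("green r",np.hypot(*g),np.degrees(np.arctan2(g[1],g[0])),"marker",np.hypot(*mm),np.degrees(np.arctan2(mm[1],mm[0])))
E
python3 -c "
import cv2;im=cv2.imread('pics/top0.png');h=cv2.cvtColor(im,cv2.COLOR_BGR2HSV)
print(h[104:118:2,292:306:2].tolist())"
python3 m.py
```

```text
[[[12, 157, 161], [9, 145, 95], [31, 157, 196], [32, 154, 205], [31, 155, 205], [31, 152, 166], [10, 152, 111]], [[13, 157, 159], [7, 143, 96], [27, 161, 184], [32, 155, 206], [31, 154, 205], [30, 147, 147], [11, 156, 111]], [[14, 158, 152], [31, 154, 194], [31, 155, 205], [31, 155, 204], [31, 155, 204], [31, 154, 174], [11, 149, 111]], [[30, 152, 196], [32, 155, 207], [31, 156, 203], [31, 155, 204], [31, 156, 203], [31, 154, 205], [29, 154, 159]], [[31, 155, 206], [31, 155, 203], [31, 155, 203], [31, 153, 205], [31, 154, 205], [31, 154, 204], [32, 156, 209]], [[30, 152, 173], [31, 155, 205], [31, 155, 205], [31, 154, 204], [32, 156, 203], [31, 154, 205], [31, 156, 201]], [[11, 148, 88], [31, 152, 191], [31, 154, 205], [31, 153, 205], [31, 156, 204], [32, 154, 197], [17, 158, 97]]]Traceback (most recent call last):
  File "m.py", line 3, in <module>
    w,m=look()
        ~~~~^^
  File "h.py", line 20, in look
    m=max(((a,u,v,ray(c,u,v,.007)) for a,u,v in blobs(y)),key=lambda t:t[0])
ValueError: max() iterable argument is empty
```

```bash
sed -i 's/(S>170)/(S>140)/; s/(H>22)/(H>27)/' h.py
python3 m.py
```

```text
(np.int32(14), np.float64(311.2142857142857), np.float64(121.64285714285714), array([ 0.7718, -0.0638,  0.066 ]))
(np.int32(16), np.float64(253.125), np.float64(131.75), array([0.7503, 0.0897, 0.066 ]))
(np.int32(13), np.float64(348.9230769230769), np.float64(166.69230769230768), array([ 0.6485, -0.1571,  0.066 ]))
(np.int32(36), np.float64(319.75), np.float64(185.13888888888889), array([ 0.6027, -0.08  ,  0.066 ]))
(np.int32(15), np.float64(231.66666666666666), np.float64(186.26666666666668), array([0.6073, 0.1487, 0.066 ]))
(np.int32(6), np.float64(308.5), np.float64(187.0), array([ 0.5988, -0.0508,  0.066 ]))
(np.int32(4), np.float64(302.5), np.float64(189.0), array([ 0.5941, -0.0351,  0.066 ]))
(np.int32(16), np.float64(299.4375), np.float64(201.875), array([ 0.5608, -0.0261,  0.066 ]))
(np.int32(8), np.float64(304.125), np.float64(199.75), array([ 0.566 , -0.0384,  0.066 ]))
(np.int32(5), np.float64(307.4), np.float64(196.8), array([ 0.5734, -0.0471,  0.066 ]))
(np.int32(34), np.float64(311.79411764705884), np.float64(206.6764705882353), array([ 0.5474, -0.0575,  0.066 ]))
(np.int32(16), np.float64(328.0), np.float64(222.625), array([ 0.5051, -0.0975,  0.066 ]))
(np.int32(11), np.float64(269.09090909090907), np.float64(232.27272727272728), array([0.4848, 0.0542, 0.066 ]))
marker (np.int32(178), np.float64(298.2808988764045), np.float64(110.21348314606742), array([ 0.8247, -0.0319,  0.007 ]))
hub [0.6706 0.0356] res [-0.0102 -0.0556  0.0419 -0.018  -0.0223 -0.0397 -0.0479 -0.0261 -0.0239
 -0.0244  0.0024  0.0603  0.0347] knob [ 0.6223 -0.0063  0.075 ]
peg ang [-150.6627 -144.7498 -142.9334 -141.209  -139.6392 -137.2706 -129.7443
 -120.4384  -96.548   -44.4637   34.1605  119.2212  174.2706]
green r 0.1339800236724926 -120.43840968335597 marker 0.1682431917405523 -23.652379064554037
```

```bash
cat > m.py <<'E'
from h import *
import sys
np.set_printoptions(precision=4,suppress=True)
HUB=np.array([.628,-.004])
c=vision.calibration("top"); im=vision.capture("top")
if len(sys.argv)>1: cv2.imwrite(sys.argv[1],im)
h=cv2.cvtColor(im,cv2.COLOR_BGR2HSV); H,S,V=[h[...,i].astype(int) for i in range(3)]
roi=np.zeros(H.shape,bool); roi[85:255,215:370]=True
y=(H>27)&(H<36)&(S>140)&(V>110)&roi; y[120:]=False
b=max(blobs(y)); mk=ray(c,b[1],b[2],.007)[:2]
g=(H>45)&(H<85)&(S>90)&(V>40)&roi
p=np.array([ray(c,u,v,.066)[:2] for a,u,v in blobs(g)])
r=np.hypot(*(p-HUB).T); p=p[(r>.135)&(r<.17)]
f=least_squares(lambda q:np.hypot(*(p-q).T)-.152,HUB); hub=f.x
A=lambda d:np.degrees(np.arctan2(d[...,1],d[...,0]))
print("hub",hub,"res mm",f.fun*1e3,"peg ang",np.sort(A(p-hub)))
pa=A(p-hub); ph=np.degrees(np.angle(np.exp(1j*6*np.radians(pa)).mean()))/6
G=g.copy(); cv2.imwrite("/tmp/g.png",G*255)
big=sorted(blobs(g))[-2:]
# round part: erode handle away
n=cv2.morphologyEx(cv2.morphologyEx(G.astype(np.uint8),cv2.MORPH_CLOSE,np.ones((7,7))),cv2.MORPH_OPEN,cv2.getStructuringElement(cv2.MORPH_ELLIPSE,(11,11)))
for a,u,v in blobs(n):
    q=ray(c,u,v,.09)[:2]-hub; print("green",a,u,v,"r",np.hypot(*q),"ang",A(q))
ma=A(mk-hub); print("phase",ph,"marker r",np.hypot(*(mk-hub)),"ang",ma)
ga=A(q); sa=ph+30*np.round((ga-ph)/30); print("seat ang",sa,"turn needed (ccw+)",(ma-sa+180)%360-180)
s=robot.get_state(); print(s["time"],s["eef_pos"],s["gripper_width"])
E
python3 m.py
```

```text
hub [ 0.6278 -0.0041] res mm [2.4851 2.0007 2.206  2.4478 2.242  2.2326] peg ang [-142.628   -82.5445  -22.3908   37.6732   97.4969  157.7518]
green 453 309.1280353200883 197.74834437086093 r 0.07584828186006254 ang -142.27769806251982
phase -22.440242920998475 marker r 0.19880143912453968 ang -8.061444476335305
seat ang -142.4402429209985 turn needed (ccw+) 134.37879844466318
0.3 [ 0.1676 -0.5499  0.231 ] 0.08558982090451776[ WARN:0@0.301] global loadsave.cpp:1063 imwrite_ Unsupported depth image for selected encoder is fallbacked to CV_8U.
```

Everything checks out: the pegs fit r = 152 mm to about 2 mm, the green mug is at r = 76 mm at −142°, and the marker is at −8°. I need a turn of about +134° counter-clockwise. The plan is to shut the fingers and sweep the peg at 97.5° around the near side in one arc of r = 157 mm, with the tool turning along. First I go above the start point, (0.644, 0.152).

```bash
python3 -m handwheel '[[[0,0,0.1,0.1,0.15,0,1],[0,0,0.2,0.2,0.3,0,1],[0,0,0.3,0.3,0.45,0,1],[0,0,0.38,0.4,0.6,0,1],[0,0,0.38,0.5,0.75,0,1],[0,0,0.38,0.6,0.9,0,1],[0,0,0.38,0.6,0.9,0,1],[0,0,0.38,0.6,0.9,0,1],[0,0,0.38,0.6,0.9,0,1],[0,0,0.38,0.6,0.9,0,1],[0,0,0.38,0.6,0.9,0,1],[0,0,0.38,0.6,0.9,0,1]]]' 20
```

```text
time: 1.8
eef_pos: [0.4671, -0.1011, 0.2313]
tcp_rot: [0.908, 0.419, -0.0, 0.0]
ft_force: [-0.3, -0.2, -0.4]
gripper_width: -0.0001
gripper_force: 0.0
```

```bash
python3 -m handwheel '[[[0,0,0.1,0.09,0.13,0,1],[0,0,0.2,0.18,0.26,0,1],[0,0,0.3,0.27,0.39,0,1],[0,0,0.4,0.354,0.506,0,1],[0,0,0.4,0.354,0.506,0,1],[0,0,0.4,0.354,0.506,0,1],[0,0,0.4,0.354,0.506,0,1],[0,0,0.4,0.354,0.506,0,1]]]'
python3 m.py pics/top1.png
```

```text
time: 2.8
eef_pos: [0.6442, 0.1511, 0.2319]
tcp_rot: [0.744, 0.668, -0.0, 0.0]
ft_force: [0.5, -0.0, -0.1]
gripper_width: -0.0002
gripper_force: 0.0
hub [ 0.6276 -0.0044] res mm [1.6297 2.333  1.8785 1.1422 1.6164 2.337 ] peg ang [-142.7248  -82.4724  -22.2024   37.7421   97.8426  157.4158]
green 462 309.2922077922078 197.43939393939394 r 0.07517809190346159 ang -141.79472494690262
phase -22.399830976582106 marker r 0.19864480346105526 ang -7.938275805233116
seat ang -142.3998309765821 turn needed (ccw+) 134.461555171349
2.85 [0.6442 0.1512 0.2321] 8.158159516730578e-05[ WARN:0@0.485] global loadsave.cpp:1063 imwrite_ Unsupported depth image for selected encoder is fallbacked to CV_8U.
```

View pics/top1.png

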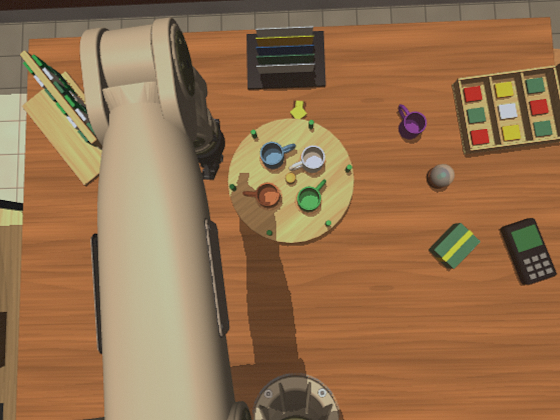

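The disc is unmoved at the same angles and the gripper hangs over the gap at about (218,165), between the pegs at (254,133) and (233,187). I descend to z ≈ 0.062.

```bash
python3 -m handwheel '[[[0,0,0,0,0,-0.07,1],[0,0,0,0,0,-0.14,1],[0,0,0,0,0,-0.21,1],[0,0,0,0,0,-0.27,1],[0,0,0,0,0,-0.31,1],[0,0,0,0,0,-0.338,1],[0,0,0,0,0,-0.338,1]]]'
python3 - <<'E'
import numpy as np
h=np.array([.6277,-.0042])
P=lambda a:h+.157*np.array([np.cos(np.radians(a)),np.sin(np.radians(a))])
for a0 in (83.8,131.8,179.8):
    print(a0,P(a0))
    for k in range(1,17):
        a=a0+3*k; d=(P(a)-P(a0))/.5; print([0,0,round(np.radians(3*k)/1.5,3),*d.round(3)])
E
```

```text
time: 3.72
eef_pos: [0.6439, 0.1522, 0.0619]
tcp_rot: [0.744, 0.669, -0.001, -0.0]
ft_force: [0.6, 0.1, 0.6]
gripper_width: 0.0004
gripper_force: 0.0
83.8 [0.6446559 0.1518817]
[0, 0, np.float64(0.035), np.float64(-0.016), np.float64(0.001)]
[0, 0, np.float64(0.07), np.float64(-0.033), np.float64(0.002)]
[0, 0, np.float64(0.105), np.float64(-0.049), np.float64(0.001)]
[0, 0, np.float64(0.14), np.float64(-0.066), np.float64(0.0)]
[0, 0, np.float64(0.175), np.float64(-0.082), np.float64(-0.002)]
[0, 0, np.float64(0.209), np.float64(-0.098), np.float64(-0.005)]
[0, 0, np.float64(0.244), np.float64(-0.114), np.float64(-0.009)]
[0, 0, np.float64(0.279), np.float64(-0.13), np.float64(-0.013)]
[0, 0, np.float64(0.314), np.float64(-0.145), np.float64(-0.019)]
[0, 0, np.float64(0.349), np.float64(-0.161), np.float64(-0.025)]
[0, 0, np.float64(0.384), np.float64(-0.175), np.float64(-0.032)]
[0, 0, np.float64(0.419), np.float64(-0.19), np.float64(-0.04)]
[0, 0, np.float64(0.454), np.float64(-0.204), np.float64(-0.048)]
[0, 0, np.float64(0.489), np.float64(-0.218), np.float64(-0.057)]
[0, 0, np.
[... 1565 characters left out ...]
float64(0.209), np.float64(0.015), np.float64(-0.097)]
[0, 0, np.float64(0.244), np.float64(0.02), np.float64(-0.113)]
[0, 0, np.float64(0.279), np.float64(0.027), np.float64(-0.128)]
[0, 0, np.float64(0.314), np.float64(0.034), np.float64(-0.143)]
[0, 0, np.float64(0.349), np.float64(0.042), np.float64(-0.157)]
[0, 0, np.float64(0.384), np.float64(0.05), np.float64(-0.171)]
[0, 0, np.float64(0.419), np.float64(0.059), np.float64(-0.185)]
[0, 0, np.float64(0.454), np.float64(0.069), np.float64(-0.198)]
[0, 0, np.float64(0.489), np.float64(0.08), np.float64(-0.21)]
[0, 0, np.float64(0.524), np.float64(0.091), np.float64(-0.222)]
[0, 0, np.float64(0.559), np.float64(0.103), np.float64(-0.234)]
```

```bash
python3 -m handwheel '[[[0,0,0.035,-0.016,0.001,0,1],[0,0,0.07,-0.033,0.002,0,1],[0,0,0.105,-0.049,0.001,0,1],[0,0,0.14,-0.066,0,0,1],[0,0,0.175,-0.082,-0.002,0,1],[0,0,0.209,-0.098,-0.005,0,1],[0,0,0.244,-0.114,-0.009,0,1],[0,0,0.279,-0.13,-0.013,0,1],[0,0,0.314,-0.145,-0.019,0,1],[0,0,0.349,-0.161,-0.025,0,1],[0,0,0.384,-0.175,-0.032,0,1],[0,0,0.419,-0.19,-0.04,0,1],[0,0,0.454,-0.204,-0.048,0,1],[0,0,0.489,-0.218,-0.057,0,1],[0,0,0.524,-0.231,-0.067,0,1],[0,0,0.559,-0.243,-0.078,0,1]]]'
python3 m.py pics/top2.png 2>/dev/null
```

```text
time: 5.72
eef_pos: [0.5243, 0.1142, 0.0641]
tcp_rot: [0.406, 0.914, 0.001, 0.001]
ft_force: [0.0, 1.1, -0.4]
gripper_width: -0.0004
gripper_force: 0.7
hub [ 0.6284 -0.0061] res mm [ 2.7495 -0.0757  0.1706  2.625 ] peg ang [-162.7127 -102.1547  -41.41     19.0361]
green 445 318.9887640449438 180.31011235955057 r 0.07278052233765145 ang -103.5425313277111
phase 18.189711794025182 marker r 0.19774336959175998 ang -7.48380327722939
seat ang -101.81028820597481 turn needed (ccw+) 94.32648492874546
5.775 [0.5233 0.1135 0.064 ] 3.69447196842123e-05
```

View pics/top2.png

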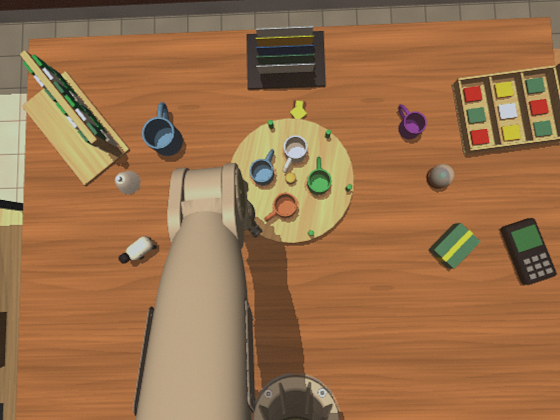

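The disc has turned about 40° (green mug now at (319,180)), all the mugs are upright on their seats, and the sheep and bell are clear. I continue with the next 48°.

```bash
python3 -m handwheel '[[[0,0,0.035,-0.012,-0.011,0,1],[0,0,0.07,-0.023,-0.023,0,1],[0,0,0.105,-0.034,-0.036,0,1],[0,0,0.14,-0.044,-0.049,0,1],[0,0,0.175,-0.053,-0.062,0,1],[0,0,0.209,-0.062,-0.076,0,1],[0,0,0.244,-0.07,-0.091,0,1],[0,0,0.279,-0.077,-0.105,0,1],[0,0,0.314,-0.083,-0.121,0,1],[0,0,0.349,-0.089,-0.136,0,1],[0,0,0.384,-0.094,-0.152,0,1],[0,0,0.419,-0.098,-0.168,0,1],[0,0,0.454,-0.101,-0.184,0,1],[0,0,0.489,-0.103,-0.2,0,1],[0,0,0.524,-0.104,-0.217,0,1],[0,0,0.559,-0.105,-0.233,0,1]]]'
python3 m.py pics/top3.png 2>/dev/null
```

```text
time: 7.78
eef_pos: [0.4713, -0.0028, 0.0635]
tcp_rot: [-0.001, 1.0, 0.0, 0.001]
ft_force: [0.2, 1.3, 0.1]
gripper_width: -0.0001
gripper_force: 0.7
hub [ 0.629  -0.0037] res mm [1.5659 1.39   1.7451 3.2287 2.8717] peg ang [-113.5102  -53.3935    7.0018   67.6923  127.7351]
green 446 312.6143497757848 156.92600896860986 r 0.07318505539823528 ang -54.002265750332356
phase 7.105076745799283 marker r 0.19765057185158746 ang -8.172162070717073
seat ang -52.89492325420072 turn needed (ccw+) 44.72276118348364
7.825 [ 0.4715 -0.0036  0.0635] -0.00020433918980164605
```

View pics/top3.png

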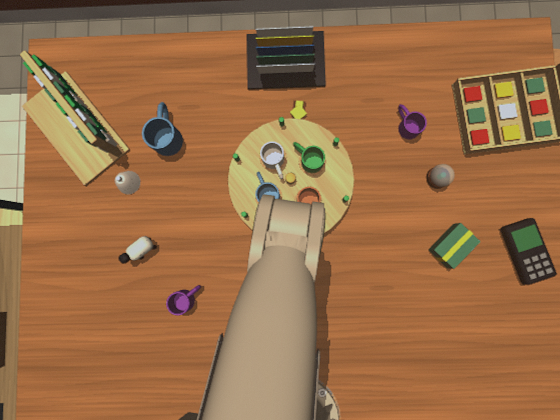

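The disc follows as expected, with about 45° left (green mug at (313,158)). I push 42°, slow down, and check.

```bash
python3 -m handwheel '[[[0,0,0.035,0,-0.016,0,1],[0,0,0.07,0.002,-0.033,0,1],[0,0,0.105,0.004,-0.049,0,1],[0,0,0.14,0.007,-0.065,0,1],[0,0,0.175,0.01,-0.081,0,1],[0,0,0.209,0.015,-0.097,0,1],[0,0,0.244,0.02,-0.113,0,1],[0,0,0.279,0.027,-0.128,0,1],[0,0,0.314,0.034,-0.143,0,1],[0,0,0.349,0.042,-0.157,0,1],[0,0,0.384,0.05,-0.171,0,1],[0,0,0.419,0.059,-0.185,0,1],[0,0,0.454,0.069,-0.198,0,1],[0,0,0.472,0.075,-0.204,0,1],[0,0,0.489,0.08,-0.21,0,1],[0,0,0.489,0.08,-0.21,0,1]]]'
python3 m.py pics/top4.png 2>/dev/null
```

```text
time: 9.82
eef_pos: [0.5111, -0.1079, 0.0626]
tcp_rot: [-0.359, 0.933, -0.0, 0.0]
ft_force: [-0.2, -0.8, -0.3]
gripper_width: 0.0002
gripper_force: 0.0
hub [ 0.6282 -0.003 ] res mm [1.684  0.7955 2.137  1.3914 2.4332] peg ang [-70.3915 -10.4146  50.0396 110.3932 170.4556]
green 458 293.7489082969432 147.15065502183407 r 0.07199272684245177 ang -10.227059997865359
phase -9.983541795205662 marker r 0.199537093993482 ang -8.316365643688746
seat ang -9.983541795205662 turn needed (ccw+) 1.6671761515169123
9.875 [ 0.5108 -0.1078  0.0625] 0.00013459582158807898
```

View pics/top4.png

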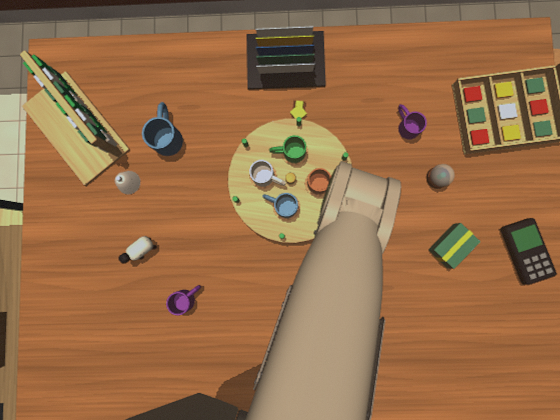

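The green mug is at (294,148), right behind the marker at (299,110), and the turn error is about 1.7° (2 mm). I back off the peg and lift clear.

```bash
python3 -m handwheel '[[[0,0,0,-0.01,0.011,0,1],[0,0,0,-0.02,0.022,0,1],[0,0,0,-0.02,0.022,0.05,1],[0,0,0,-0.02,0.022,0.14,1],[0,0,0,-0.02,0.022,0.24,1],[0,0,0,-0.02,0.022,0.34,1],[0,0,0,-0.12,-0.12,0.4,1],[0,0,0,-0.2,-0.24,0.4,1],[0,0,0,-0.2,-0.36,0.4,1],[0,0,0,-0.2,-0.36,0.4,1],[0,0,0,-0.2,-0.36,0.4,1]]]'
python3 m.py pics/top5.png 2>/dev/null
```

```text
time: 11.25
eef_pos: [0.4098, -0.289, 0.2621]
tcp_rot: [-0.357, 0.934, 0.0, -0.0]
ft_force: [-0.4, 0.8, 0.1]
gripper_width: -0.0
gripper_force: 0.0
hub [ 0.6255 -0.0034] res mm [ 4.7143 -7.857   3.3278  3.3027  0.5662  0.5732 -0.3199] peg ang [-129.4171  -69.2737  -10.136    -9.9365   49.3763  109.4363  170.239 ]
green 455 293.81538461538463 147.02637362637364 r 0.07496237739821766 ang -9.624650355071406
phase -9.958808661070323 marker r 0.2021494944287367 ang -8.121568700193405
seat ang -9.958808661070323 turn needed (ccw+) 1.8372399608769285
11.3 [ 0.41   -0.2877  0.262 ] -0.00025416231726571657
```

View pics/top5.png

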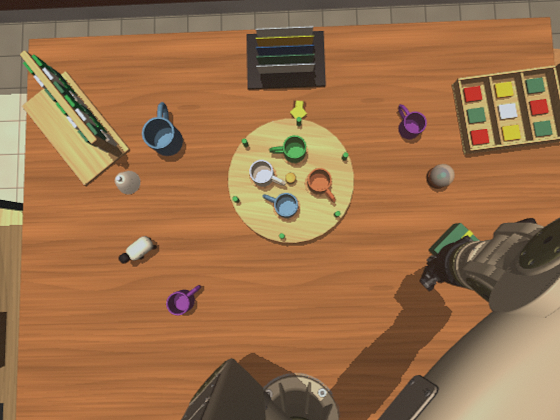

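The green mug stands at (294,148) behind the marker, all the mugs are seated upright, and the robot touches nothing. I hand the job in.

```bash
python3 -c "
from bench import robot
print(robot.finish_job())"
```

```text
the job is handed in; nothing more can be done
None
```

I turned the carousel about 132° counter-clockwise, leaving the green mug about 2° (2–3 mm) from the front place, with the four mugs upright on their seats and the arm clear; the job is handed in, but no verdict came back.

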